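# Stow the wheel nuts in the clamped slide-cover box

## Robot

A 6-joint arm with a two-finger parallel gripper is mounted at the origin on a cart in front of the work surface, level with it; the furniture and walls round the work are solid. World frame = base frame: x ahead of the robot, y to its left, z up, the work surface at z = 0. Lengths are in mm, angles in degrees, forces in N, time in s.
With the tool pointing down it reaches from about 300 to 850 mm from the base axis. Payload 4.2 kg.
Tool frame: the origin (TCP) lies midway between the tips of the shut fingers; the grasp point (between the pads) lies 19 mm behind it (env.grasp_offset is the distance from the TCP to the grasp point, in mm); z points along the fingers, y is the line along which they close (so a half turn about z gives the same grasp; the last joint's range is limited). The gripper opens to 91 mm and grips with 3 to 60 N. Pads are 32 mm wide; open, the fingers measure 118 mm over their backs; the gripper's body (76 mm by 178 mm) begins 60 mm behind the grasp point.
Start: joints at [68.755, 18.312, 89.639, -0, 72.044, -1.146], TCP at [197.601, 539.997, 213.976] pointing down, gripper open.
Joint ranges: [-177.97, 177.97], [-48.28, 115.42], [12.27, 149.76], [-77.06, 257.06], [2.81, 150.46], [-146.56, 146.56]. Speed limits (degrees/s): [147.25, 147.25, 180, 180, 180, 180].

## Interface

Orientations are given as [roll, pitch, yaw] about the fixed x, y, z axes, in that order (R = Rz(yaw) Ry(pitch) Rx(roll)).
In Python, from workcell import env, optics gives the robot as it stands. The module is installed in compiled form; this text tells all that it offers.
- The arm moves only by the tool send_rows, never from a script. Its argument "targets" is a list that holds one entry, the list of rows, each a list of 7 numbers: the turn, a rotation vector about the world's x, y, z scaled (see below), then the shift along the world's x, y, z scaled (see below), then the closure, from -1 (fully open) to 1 (shut). In form: [[[rx, ry, rz, x, y, z, gripper], ...]]. A call has 1 to 12 rows; each row shifts and turns the commanded pose from where the row before left it; what a row does not reach is not made up. The controller multiplies each number of a shift by 0.2 m and each number of a turn by pi/2 rad. A row lasts 1/10 s, in which the tool goes at most 50 mm and 8.59 degrees, less where a joint would pass 70% of its speed; a pose out of reach is approached as far as the arm can. A call with a number of a shift or a turn outside -1 to 1 is refused whole. A call with a gripper value outside its range is refused whole. The fingers move at their own pace and stop on an object; "grip_force" is the grip in N (left out, the last holds). Time passes only in rows, so rows that do not move let the fingers close. It gives the time, the measured TCP pose, the force, the opening and the grip force at its end, in the units of the state.
- env.state(): the state, without advancing time (a new reading comes with each control period).
- optics.grab_frame(name): name is "side" or "top"; returns (picture, depth): 420x560x3 uint8, red, green, blue; 420x560 float32, mm along the optical axis (not along the pixel's ray), 0 where there is no reading.
- optics.camera_info(name): a dict with "camera_matrix" (3x3 intrinsics, pixels), "R" (3x3) and "t" (3): a world point X has camera coordinates R X + t. Camera axes: x right, y down, z forward; pixel columns grow to the right and rows downward; lengths in mm; the calibration is good to about 2 mm. A picture is of the moment at which its call begins. camera_info takes no time and is no camera call.
- env.job_done(): hands the job in; it is judged then, once.
Trained networks look in the newest picture that a camera, given by its name, has taken for a name from the list of things; names that differ only in an ending like _2 or _b are one class to them, and where a whole thing is asked for, a point or a joint stands for the part that bears it (a point fixed in the world has none). Each returns a list of dicts, best first, with "conf" (0 to 1); they miss things now and then, are a little off and sometimes report something else, mostly with a low value. They report only what shows in the picture. A call takes as long as a camera call.
- optics.silhouettes(camera, name): "mask" (420x560 bool, what is visible of it) and "at" ([column, row] in pixels, amid what is visible of it).
- optics.place_of(camera, name): "at" ([column, row] in pixels: a listed point, or the origin of a listed thing).
The state is a dict: "time_s": time; "qpos": joint angles; "qvel": joint speeds; "effort": joint torques, N m; "ee_pos": TCP position; "ee_rot": TCP orientation; "force": force on the tool from outside, world axes, zero at the start; "torque": the same for the moment, N m; "gripper_width": finger opening in mm; "gripper_force": force on a finger pad.
Only numpy, scipy, OpenCV 4.12 (cv2) and the standard library are available. Lean on these libraries where they do the work, as an engineer would, in place of code of your own. Each camera call takes 0.05 s, during which the arm holds its last target. There are 200 camera calls.

## Task

Put every wheel nut that is standing about on the trolley away in the nut box: swing the toggle clamp fully back, slide the cover all the way open, lay the nuts in the compartment, slide the cover fully shut and swing the clamp arm back down over centre onto the cover. Never slide the cover while the clamp is down on it, and leave the wheel bolts and all the other things where they are.

Things in the scene. Friction and masses are not known exactly. Their poses are not given: they have to be found in the camera images.
- nut_box: the nut box, sheet-metal, screwed down to the trolley top at a varying place and yaw; 120 mm (x) by 242 mm (y), y from -124 to +118 mm. Origin at the underside, on the centre line. On its -y half an open-topped compartment; its +y half is closed (a flat deck, top at z = 46 mm) and takes the cover when open. Two guide rails run along both long sides at x = +-53 to +-60 mm up to z = 63 mm. A toggle clamp stands beyond the -y end: 50 mm wide base, two cheeks up to z = 90 mm
- compartment (a point): centre of the compartment's inner floor, 6 mm above the trolley top, with the axes of the box. Inside measure 88 mm (x, +-44) by 112 mm (y, +-56); walls rise 40 mm above this floor
- cover (a joint): the flat steel sliding cover, 103 mm wide, 118 mm long, 6 mm thick, top face at z = 53 mm: 0 = fully shut over the compartment, 0.116 = fully open over the deck; slides along the box's +y to open; stays where left; about 1 N friction
- cover_knob (a point): middle of the gripping part of the round black knob on the cover: 24 mm diameter, gripping band 12 mm tall, its top 10 mm above this point, 25 mm tall over the cover. On the centre line of the box, at box y = -24 mm when shut; moves with the cover
- clamp (a joint): swing angle of the toggle clamp arm: 0 = lying level on the cover (pointing to box +y), 1.57 = upright, 2.4 = fully back against its stop, leaning away from the box. The hinge axis is the box's x axis. The arm falls to whichever side of upright it is on and stays there; about 2 N at the ball moves it
- clamp_ball (a point): centre of the black ball grip, 26 mm diameter, at the end of the clamp arm, 90 mm from the hinge; the arm is 12 mm wide and carries a rubber-tipped spindle on its underside. 25 mm above the cover's top when down. The ball moves on a circle about clamp_hinge in the box's y-z plane
- clamp_hinge (a point): point on the clamp's hinge axis, 160 mm from the box origin towards -y, 78 mm above the trolley top
- nut_1: steel wheel nut, present or absent (None); about 19 mm across the six flats, 22 mm across corners, 26 mm tall; stands on its broad flat end at the start, with about the upper 11 mm tapering to a cone. Origin: centre of the broad end; z along its axis to the cone end; x points square at one flat (so the flats face x and every 60 degrees). 55 g nominal, may topple when knocked
- nut_2: steel wheel nut, present or absent (None); about 19 mm across the six flats, 22 mm across corners, 26 mm tall; stands on its broad flat end at the start, with about the upper 11 mm tapering to a cone. Origin: centre of the broad end; z along its axis to the cone end; x points square at one flat (so the flats face x and every 60 degrees). 55 g nominal, may topple when knocked
- nut_3: steel wheel nut, present or absent (None); about 19 mm across the six flats, 22 mm across corners, 26 mm tall; stands on its broad flat end at the start, with about the upper 11 mm tapering to a cone. Origin: centre of the broad end; z along its axis to the cone end; x points square at one flat (so the flats face x and every 60 degrees). 55 g nominal, may topple when knocked
- nut_4: steel wheel nut, present or absent (None); about 19 mm across the six flats, 22 mm across corners, 26 mm tall; stands on its broad flat end at the start, with about the upper 11 mm tapering to a cone. Origin: centre of the broad end; z along its axis to the cone end; x points square at one flat (so the flats face x and every 60 degrees). 55 g nominal, may topple when knocked
- bolt_1: wheel bolt standing on its 24 mm wide head, threaded shank up, 51 mm tall; stands among the nuts, is not a nut and stays out. Origin: centre of its underside
- bolt_2: wheel bolt standing on its 24 mm wide head, threaded shank up, 51 mm tall; stands among the nuts, is not a nut and stays out. Origin: centre of its underside
- brake_cleaner: bystander: white spray can with red cap, 66 mm diameter, 206 mm tall. Origin: centre of its underside
- lube_can: bystander: slim spray can with black cap, 56 mm diameter, 185 mm tall. Origin: centre of its underside
- wedge: bystander: wooden wedge, 90 x 45 mm, 36 mm tall. Origin: centre of its underside
- pliers: bystander: pliers with red handles, 168 mm long, 16 mm tall, lying. Origin: centre of its underside
- spanner_13: bystander: open-ended spanner, 188 mm long, 9 mm thick, lying. Origin: centre of its underside
- tape_measure: bystander: yellow tape measure, 85 x 37 mm, 66 mm tall. Origin: centre of its underside
- paste_tin: bystander: round cream tin, 70 mm diameter, 58 mm tall. Origin: centre of its underside
- screwdriver_flat: bystander: red-handled screwdriver, 210 mm long, lying behind the box. Origin: centre of its underside

How it is judged (in metres and radians):
On the way, in this order (a step that is already met when the one before it is completed fails the run):
1. the clamp is swung fully back (value of joint clamp above 2.1 rad), for 0.2 s.
2. the cover is slid all the way open (value of joint cover above 0.105 m and value of joint clamp above 1.6 rad), for 0.2 s.
3. every wheel nut present lies in the compartment, with the cover clear of it (x of nut_1 in the frame of compartment between -0.046 and 0.046 m and y of nut_1 in the frame of compartment between -0.058 and 0.058 m and z of nut_1 in the frame of compartment between -0.01 and 0.04 m and x of nut_2 in the frame of compartment between -0.046 and 0.046 m and y of nut_2 in the frame of compartment between -0.058 and 0.058 m and z of nut_2 in the frame of compartment between -0.01 and 0.04 m and x of nut_3 in the frame of compartment between -0.046 and 0.046 m and y of nut_3 in the frame of compartment between -0.058 and 0.058 m and z of nut_3 in the frame of compartment between -0.01 and 0.04 m and x of nut_4 in the frame of compartment between -0.046 and 0.046 m and y of nut_4 in the frame of compartment between -0.058 and 0.058 m and z of nut_4 in the frame of compartment between -0.01 and 0.04 m and value of joint cover above 0.08 m), for 0.2 s.
4. the cover is fully shut while the clamp is still back (value of joint cover below 0.005 m and value of joint clamp above 1.2 rad), for 0.2 s.
5. the clamp arm is swung down onto the cover (value of joint clamp below 0.06 rad and value of joint cover below 0.005 m), for 0.2 s.
At the end, for the whole second after the job is handed in: Every wheel nut present is in the compartment and at rest, the cover is shut to within 5 mm, and the clamp arm is down on it (angle under 0.06 rad) (all of step 5 and x of nut_1 in the frame of compartment between -0.046 and 0.046 m and y of nut_1 in the frame of compartment between -0.058 and 0.058 m and z of nut_1 in the frame of compartment between -0.01 and 0.04 m and x of nut_2 in the frame of compartment between -0.046 and 0.046 m and y of nut_2 in the frame of compartment between -0.058 and 0.058 m and z of nut_2 in the frame of compartment between -0.01 and 0.04 m and x of nut_3 in the frame of compartment between -0.046 and 0.046 m and y of nut_3 in the frame of compartment between -0.058 and 0.058 m and z of nut_3 in the frame of compartment between -0.01 and 0.04 m and x of nut_4 in the frame of compartment between -0.046 and 0.046 m and y of nut_4 in the frame of compartment between -0.058 and 0.058 m and z of nut_4 in the frame of compartment between -0.01 and 0.04 m and linear speed of each of nut_1, nut_2, nut_3, nut_4 below 0.02 m/s); the robot touches nothing.
It fails at once if the cover is slid (more than 15 mm open) while the clamp is down on it (under 0.8 rad) (value of joint cover above 0.015 m and value of joint clamp below 0.8 rad).
It fails at once if a wheel bolt or a bystander is moved more than 5 cm (distance of any of bolt_1, bolt_2, brake_cleaner, lube_can, wedge, pliers, spanner_13, tape_measure, paste_tin, screwdriver_flat from where it was at the start of the episode above 0.05 m).
Of nut_1, nut_2, nut_3, nut_4 only 3 to 4 are there at a start; the rules pass over those that are not, and their reading is None.
At some moment in a run one of nut_1, nut_2, nut_3, nut_4 may be knocked a few centimetres aside while the robot is not near it.
Once in a run the grip may slacken for a moment while it holds something.
It also fails if it takes over 208 s, if anything falls off the work surface, if the arm or the gripper's body presses on something with over 40 N, if the wrist force passes 120 N, or if a joint passes its speed limit or range.

## Working session

There is one attempt and no reset: what is moved stays moved. The work goes in short steps, Python scripts to look and compute and a tool call to move; the robot and the scene stay as the last step left them, time stands still between calls to the robot, and variables do not carry over. Pictures are saved under pics/ and viewed, at most 14 in all, crops included, and the job is handed in when it is done.

Besides the shell and the picture viewer there is one more tool, called as a command line: name --argument value ..., lists and objects as JSON in quotes. send_rows: Moves the arm, as the interface text tells. Its arguments: {"type":"object","properties":{"targets":{"type":"array"},"grip_force":{"type":"number"}},"required":["targets"]}

```bash
mkdir -p pics; cat > h.py <<'E'
import numpy as np, cv2
from workcell import env, optics
def cam(n):
    c=optics.camera_info(n); return np.array(c["camera_matrix"]),np.array(c["R"]),np.array(c["t"]).ravel()
def at_z(n,uv,z):
    K,R,t=cam(n); d=R.T@np.linalg.inv(K)@np.array([uv[0],uv[1],1.]); o=-R.T@t
    return o+d*(z-o[2])/d[2]
def at_d(n,uv,dep):
    K,R,t=cam(n); u,v=int(round(uv[0])),int(round(uv[1])); p=dep[max(v-1,0):v+2,max(u-1,0):u+2]; p=p[p>0]
    if not len(p): return None
    return R.T@(np.linalg.inv(K)@np.array([uv[0],uv[1],1.])*np.median(p)-t)
def cloud(n,mask,dep):
    K,R,t=cam(n); v,u=np.where(mask&(dep>0)); d=dep[v,u]
    return ((np.linalg.inv(K)@np.stack([u,v,np.ones(len(u))])*d).T-t)@R
E
python3 - <<'E'
from h import *
np.set_printoptions(precision=1,suppress=True)
print(env.state())
ims=[]
for n in("top","side"):
    im,d=optics.grab_frame(n); cv2.imwrite(f"pics/{n}0.png",im[...,::-1])
    K,R,t=cam(n); print(n,-R.T@t,R[2])
    for k in("nut_1","bolt_1"):
        for r in optics.silhouettes(n,k):
            c=cloud(n,r["mask"],d); print(k,r["conf"],r["at"],r["mask"].sum(),np.percentile(c,[5,95],axis=0) if len(c) else None)
    for k in("nut_1","bolt_1","nut_box","compartment","cover_knob","clamp_ball","clamp_hinge"):
        for r in optics.place_of(n,k):
            z={"nut_1":0,"bolt_1":0,"nut_box":0,"compartment":6,"cover_knob":68,"clamp_ball":78,"clamp_hinge":78}[k]
            print(" P",k,r["conf"],r["at"],at_z(n,r["at"],z))
E
```

```text
{'time_s': 0.0, 'qpos': array([68.8, 18.4, 89.7, -0. , 72. , -1.1]), 'qvel': array([ 0. ,  0. ,  0. , -0.1,  0.1,  0. ]), 'effort': array([  0. , -41.2, -23.2,   0.1,   0. ,  -0. ]), 'ee_pos': array([197.4, 539.5, 213.1]), 'ee_rot': array([-179.9,   -0. ,  159.9]), 'force': array([ 0.5,  0.9, -0.5]), 'torque': array([-0., -0.,  0.]), 'gripper_force': 0.0, 'gripper_width': 90.95641445171586}
top [ 525.5   26.6 1080.8] [ 0.1 -0.  -1. ]
nut_1 0.62 [374.1, 149.6] 808 [[ 698.5 -263.5    7. ]
 [ 758.5 -201.6   60. ]]
nut_1 0.49 [228.3, 273.0] 10 [[414.1 123.8  -2.6]
 [417.5 129.9  26.5]]
bolt_1 0.55 [375.2, 149.1] 778 [[ 698.5 -261.9   21.2]
 [ 757.8 -202.1   60. ]]
bolt_1 0.47 [260.4, 190.3] 5490 [[572.1 -87.2  37. ]
 [684.5 157.5  83.6]]
bolt_1 0.41 [200.9, 251.3] 72 [[460.3 183.3  15.8]
 [478.7 201.9  53.5]]
 P nut_1 0.47 [357.5, 269.7] [ 425.7 -195.     0. ]
 P nut_1 0.45 [266.8, 259.1] [453.2  34.5   0. ]
 P nut_1 0.41 [230.8, 268.3] [430.6 124.9   0. ]
 P bolt_1 0.7 [269.0, 184.5] [642.1  28.9   0. ]
 P bolt_1 0.59 [287.2, 266.5] [434.5 -16.9   0. ]
 P bolt_1 0.57 [265.3, 257.0] [458
[... 662 characters left out ...]
51.0, 226.1] 151 [[423.1 -32.2   2.6]
 [439.9 -21.2  50.9]]
bolt_1 0.46 [298.5, 302.4] 162 [[462.8 194.1   8.1]
 [476.3 205.6  51.3]]
 P nut_1 0.72 [333.1, 290.7] [422.9 133.    0. ]
 P nut_1 0.62 [277.0, 173.9] [ 668.1 -207.8    0. ]
 P nut_1 0.56 [360.2, 191.1] [ 439.5 -202.9    0. ]
 P nut_1 0.5 [322.2, 256.2] [467.6  51.4   0. ]
 P bolt_1 0.76 [299.5, 309.5] [469.6 196.2   0. ]
 P bolt_1 0.65 [346.4, 231.8] [437.3 -40.1   0. ]
 P bolt_1 0.28 [304.7, 360.1] [430.  288.5   0. ]
 P nut_box 0.8 [248.4, 236.1] [639.5  46.    0. ]
 P cover_knob 0.18 [305.6, 169.1] [ 571.4 -155.5   68. ]
 P clamp_ball 0.57 [263.6, 192.8] [625.8 -19.   78. ]
 P clamp_hinge 0.75 [280.7, 176.8] [612.  -90.5  78. ]
```

```bash
python3 - <<'E'
import cv2
a=cv2.imread("pics/top0.png"); cv2.imwrite("pics/top0c.png",cv2.resize(a[130:330,160:426],None,fx=3,fy=3,interpolation=cv2.INTER_CUBIC))
b=cv2.imread("pics/side0.png");cv2.imwrite("pics/side0c.png",cv2.resize(b[130:390,180:440],None,fx=2.3,fy=2.3,interpolation=cv2.INTER_CUBIC))
E
```

```text
(no output)
```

View pics/top0c.png

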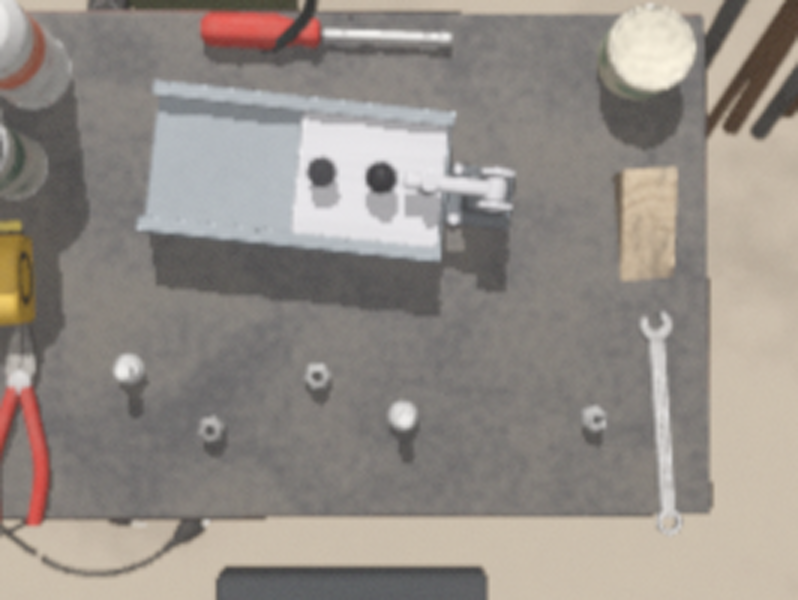

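View pics/side0c.png

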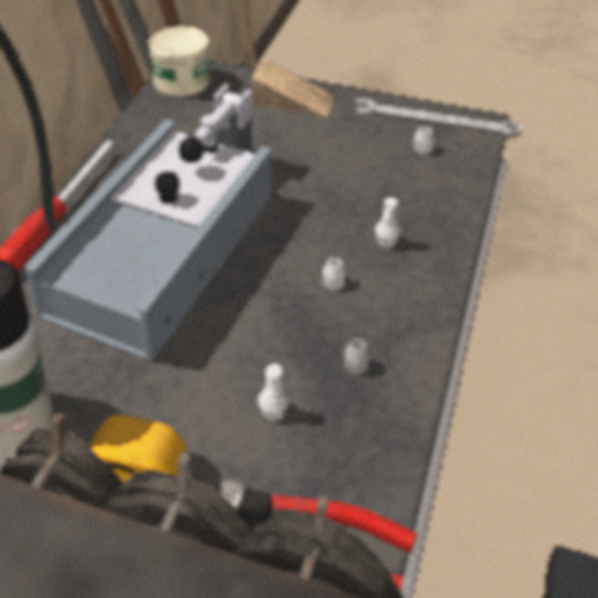

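The top crop shows three nuts, at full-image pixels (230,273), (266,255) and (358,270). Two bolts stand at (203,253) and (294,268). The box is shut with the clamp down, and +y points left in the image. The side view agrees: three nuts and two bolts. Next I fit the box pose from depth.

```bash
python3 - <<'E'
from h import *
np.set_printoptions(precision=1,suppress=True)
im,d=optics.grab_frame("top")
c=cloud("top",np.ones(d.shape,bool),d)
reg=(c[:,0]>530)&(c[:,0]<720)&(c[:,1]>-130)&(c[:,1]<210)
r=c[reg&(c[:,2]>58.5)&(c[:,2]<67)&(c[:,1]>-60)]
print(len(r), cv2.minAreaRect(r[:,:2].astype(np.float32)))
b=c[reg&(c[:,2]>40)&(c[:,2]<67)&(c[:,1]>-75)]
print(len(b), cv2.minAreaRect(b[:,:2].astype(np.float32)))
for lo,hi in((0,90),(90,170)):
    pass
# nuts: points z 5..30 around, both cams
for n in("top","side"):
    if n=="side": im,d=optics.grab_frame(n)
    c=cloud(n,np.ones(d.shape,bool),d)
    for p in((424,128),(462,40),(434,-192),(437,-32),(470,196)):
        q=c[(np.hypot(c[:,0]-p[0],c[:,1]-p[1])<28)&(c[:,2]>8)&(c[:,2]<60)]
        print(n,p,len(q),q.mean(0) if len(q) else 0, np.ptp(q,axis=0) if len(q) else 0)
# knob and ball in top: high points
    q=c[(c[:,0]>590)&(c[:,0]<660)&(c[:,1]>-140)&(c[:,1]<60)&(c[:,2]>70)]
    for lo,hi in((10,60),(-45,8),(-140,-45)):
        s=q[(q[:,1]>lo)&(q[:,1]<hi)]; print(n,lo,len(s),s.mean(0),s.max(0),s.min(0))
for p in((230.3,273.3),(265.7,255.3),(358,269.7)): print(at_z("top",p,20))
def side(p): return at_z("side",(p[0]/2.3+180,p[1]/2.3+130),13)
for p in((357,355),(334,274),(424,141)): print(side(p))
E
```

```text
892 ((629.4412231445312, 53.74677276611328), (240.67572021484375, 120.0196304321289), 83.8860092163086)
4691 ((629.3500366210938, 53.07182312011719), (241.97213745117188, 120.12504577636719), 83.92160034179688)
top (424, 128) 45 [420.3 124.3  21.1] [20.1 19.9 20.5]
top (462, 40) 40 [463.7  37.5  22.1] [17.7 17.4 16.5]
top (434, -192) 48 [ 427.4 -191.6   20.4] [19.5 19.6 19.3]
top (437, -32) 70 [431.1 -32.5  30.3] [22.2 20.2 40.2]
top (470, 196) 74 [470.5 190.8  29.8] [19.8 22.8 41.8]
top 10 78 [626.7  33.5  77.9] [637.6  45.3  81.8] [616.   24.   72.2]
top -45 129 [621.1 -19.8  86.4] [634.6  -1.8  93.4] [610.6 -44.3  76.1]
top -140 235 [613.9 -85.7  86. ] [630.  -45.8  94.6] [ 596.5 -116.3   72.6]
side (424, 128) 115 [420.9 130.8  19.1] [20.2 19.1 20. ]
side (462, 40) 92 [464.1  43.3  18.7] [18.3 19.2 19.5]
side (434, -192) 68 [ 427.7 -186.7   18.7] [20.8 18.9 18.3]
side (437, -32) 133 [431.1 -26.8  29.4] [21.7 16.1 44. ]
side (470, 196) 191 [469.9 199.2  30.5] [22.7 20.6 44.9]
side 10 93 [627.   38.4  76.4] [640.5  48.1  81.1] [617.1  23.6  70. ]
side -45 157 [620.3 -15.6  83.7] [633.8   3.4  92.3] [610.9 -44.9  70.3]
side -140 213 [612.8 -83.9  83.8] [629.4 -45.4  92.1] [ 597.4 -114.8   70.9]
[420.1 124.3  20. ]
[464.   37.1  20. ]
[ 427.5 -192.1   20. ]
[421.  127.5  13. ]
[464.3  42.   13. ]
[ 427.3 -187.4   13. ]
```

send_rows --targets '[[[0, 0, -0.0704, 0.16, -0.18, 0.025, 0], [0, 0, -0.0704, 0.16, -0.18, 0.025, 0], [0, 0, -0.0704, 0.16, -0.18, 0.025, 0], [0, 0, -0.0704, 0.16, -0.18, 0.025, 0], [0, 0, -0.0704, 0.16, -0.18, 0.025, 0], [0, 0, -0.0704, 0.16, -0.18, 0.025, 0], [0, 0, -0.0704, 0.16, -0.18, 0.025, 0], [0, 0, -0.0704, 0.16, -0.18, 0.025, 0], [0, 0, -0.0704, 0.16, -0.18, 0.025, 0], [0, 0, -0.0704, 0.16, -0.18, 0.025, 0], [0, 0, -0.0704, 0.16, -0.18, 0.025, 0], [0, 0, -0.0704, 0.16, -0.18, 0.025, 0]]]' --grip_force 10

```text
time_s: 2.3
ee_pos: [582.7, 106.3, 274.4]
ee_rot: [180.0, -0.0, 83.6]
force: [0.8, 0.3, -0.7]
gripper_width: 45.6
gripper_force: 0.0
```

send_rows --targets '[[[0, 0, 0.001, 0.066, -0.2, -0.1, 0], [0, 0, 0.001, 0.066, -0.2, -0.1, 0], [0, 0, 0.001, 0.066, -0.2, -0.1, 0], [0, 0, 0, 0, 0, -0.2, 0], [0, 0, 0, 0, 0, -0.2, 0], [0, 0, 0, 0, 0, -0.2, 0], [0, 0, 0, 0, 0, -0.1, 0], [0, 0, 0, 0, 0, -0.05, 0], [0, 0, 0, 0, 0, 0, 0]]]'

```text
time_s: 3.2
ee_pos: [620.7, -12.0, 62.9]
ee_rot: [-179.9, 0.0, 84.1]
force: [-0.3, 0.2, 0.1]
gripper_width: 45.3
gripper_force: 0.0
```

```bash
python3 - <<'E'
from h import *
np.set_printoptions(precision=1,suppress=True)
s=env.state();print(s["ee_pos"],s["force"])
im,d=optics.grab_frame("side"); cv2.imwrite("pics/s1.png",cv2.resize(im[100:330,150:400],None,fx=2.5,fy=2.5)[...,::-1])
E
```

```text
[620.7 -12.   62.9] [-0.3  0.2  0.1]
```

View pics/s1.png

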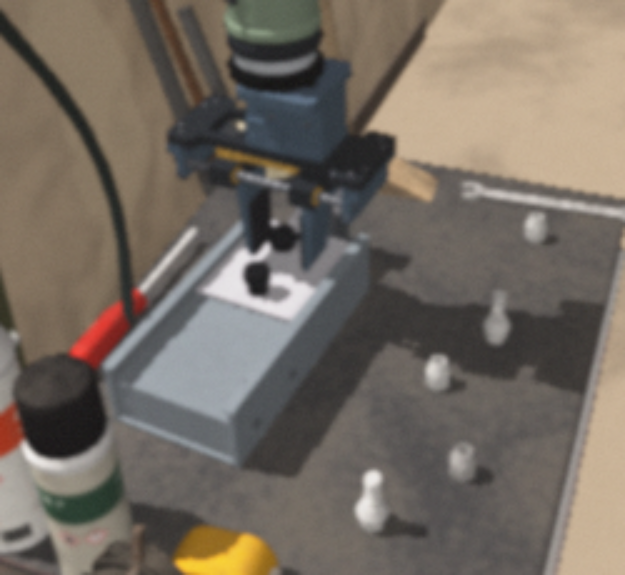

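The fingers straddle the ball at about (283,237) and stand clear of the knob at (257,277). Closing now.

send_rows --targets '[[[0, 0, 0, 0, 0, 0, 1], [0, 0, 0, 0, 0, 0, 1], [0, 0, 0, 0, 0, 0, 1], [0, 0, 0, 0, 0, 0, 1], [0, 0, 0, 0, 0, 0, 1], [0, 0, 0, 0, 0, 0, 1]]]' --grip_force 12

```text
time_s: 3.85
ee_pos: [623.6, -12.1, 65.4]
ee_rot: [179.7, -0.0, 84.1]
force: [5.5, -0.2, 3.0]
gripper_width: 24.8
gripper_force: 12.0
```

```bash
python3 - <<'E'
import numpy as np
e=np.array([.1064,.9943]);a=np.linspace(0,2.3,12)
y=-160+90*np.cos(a);z=78+90*np.sin(a)
for dy,dz in zip(np.diff(y),np.diff(z)): print("%.3f, %.3f, %.3f"%(e[0]*dy/200,e[1]*dy/200,dz/200))
E
```

```text
-0.001, -0.010, 0.093
-0.003, -0.029, 0.089
-0.005, -0.047, 0.081
-0.007, -0.062, 0.070
-0.008, -0.075, 0.055
-0.009, -0.085, 0.038
-0.010, -0.091, 0.020
-0.010, -0.093, 0.000
-0.010, -0.091, -0.019
-0.009, -0.085, -0.038
-0.008, -0.076, -0.055
```

send_rows --targets '[[[0, 0, 0, 0.012, -0.01, 0.09, 1], [0, 0, 0, -0.003, -0.029, 0.089, 1], [0, 0, 0, -0.005, -0.047, 0.081, 1], [0, 0, 0, -0.007, -0.062, 0.07, 1], [0, 0, 0, -0.008, -0.075, 0.055, 1], [0, 0, 0, -0.009, -0.085, 0.038, 1], [0, 0, 0, -0.01, -0.091, 0.02, 1], [0, 0, 0, -0.01, -0.093, 0, 1], [0, 0, 0, -0.01, -0.091, -0.019, 1], [0, 0, 0, -0.009, -0.085, -0.038, 1], [0, 0, 0, -0.008, -0.076, -0.055, 1], [0, 0, 0, 0, 0, 0, 1]]]'

```text
time_s: 5.05
ee_pos: [607.3, -165.8, 128.8]
ee_rot: [180.0, 0.3, 84.0]
force: [2.4, -7.2, 5.0]
gripper_width: 24.8
gripper_force: 12.0
```

send_rows --targets '[[[0, 0, 0, 0, 0, 0, 0], [0, 0, 0, 0, 0, 0, 0], [0, 0, 0, 0, 0, 0, 0], [0, 0, 0, 0, 0, 0.15, 0], [0, 0, 0, 0, 0, 0.2, 0], [0, 0, 0, 0.02, 0.2, 0, 0], [0, 0, 0, 0.02, 0.2, 0, 0], [0, 0, 0, 0.02, 0.2, 0, 0], [0, 0, 0, 0.02, 0.2, 0, 0], [0, 0, 0, 0.02, 0.2, 0, 0], [0, 0, 0, 0, 0, 0, 0]]]'

```text
time_s: 6.15
ee_pos: [627.4, 44.4, 199.6]
ee_rot: [-179.9, -0.1, 84.5]
force: [0.2, -0.5, -0.2]
gripper_width: 45.9
gripper_force: 0.0
```

```bash
python3 - <<'E'
from h import *
np.set_printoptions(precision=1,suppress=True)
print(env.state()["ee_pos"])
im,d=optics.grab_frame("side"); cv2.imwrite("pics/s2.png",cv2.resize(im[100:330,150:400],None,fx=2.5,fy=2.5)[...,::-1])
for r in optics.place_of("side","clamp_ball"): print(r,at_d("side",r["at"],d))
E
```

```text
[627.4  44.4 199.6]
{'at': [294.7, 137.4], 'conf': 0.83} [ 601.5 -160.4  147.4]
{'at': [257.8, 167.9], 'conf': 0.35} [ 721.5 -201.7   12. ]
{'at': [360.9, 194.3], 'conf': 0.16} [ 434.  -181.3    6.3]
```

View pics/s2.png

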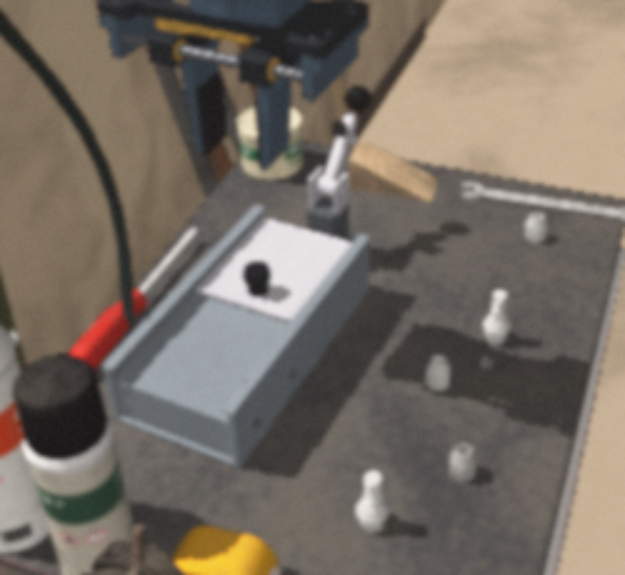

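The clamp is back, with the ball at (357,98) in the crop. The cover is still shut, with the knob at (257,277). Next I grip the knob.

send_rows --targets '[[[0, 0, 0, 0.005, -0.055, -0.15, 0], [0, 0, 0, 0, 0, -0.2, 0], [0, 0, 0, 0, 0, -0.2, 0], [0, 0, 0, 0, 0, -0.12, 0], [0, 0, 0, 0, 0, -0.045, 0], [0, 0, 0, 0, 0, 0, 0], [0, 0, 0, 0, 0, 0, 1], [0, 0, 0, 0, 0, 0, 1], [0, 0, 0, 0, 0, 0, 1], [0, 0, 0, 0, 0, 0, 1], [0, 0, 0, 0, 0, 0, 1], [0, 0, 0, 0, 0, 0, 1]]]' --grip_force 15

```text
time_s: 7.45
ee_pos: [628.0, 28.2, 58.6]
ee_rot: [-180.0, 0.0, 84.2]
force: [-4.0, 0.4, 5.5]
gripper_width: 23.0
gripper_force: 15.0
```

send_rows --targets '[[[0, 0, 0, 0.004, 0.037, 0, 1], [0, 0, 0, 0.008, 0.074, 0, 1], [0, 0, 0, 0.008, 0.074, 0, 1], [0, 0, 0, 0.008, 0.074, 0, 1], [0, 0, 0, 0.008, 0.074, 0, 1], [0, 0, 0, 0.008, 0.074, 0, 1], [0, 0, 0, 0.008, 0.074, 0, 1], [0, 0, 0, 0.008, 0.074, 0, 1], [0, 0, 0, 0.004, 0.037, 0, 1], [0, 0, 0, 0, 0, 0, 1], [0, 0, 0, 0, 0, 0, 1]]]'

```text
time_s: 8.55
ee_pos: [640.2, 143.2, 58.5]
ee_rot: [-179.9, 0.4, 84.3]
force: [-4.1, -10.1, 6.6]
gripper_width: 22.9
gripper_force: 15.0
```

send_rows --targets '[[[0, 0, 0, 0, -0.01, 0, 0], [0, 0, 0, 0, 0, 0, 0], [0, 0, 0, 0, 0, 0, 0], [0, 0, 0, 0, 0, 0.2, 0], [0, 0, 0, 0, 0, 0.24, 0], [0, 0, 0, -0.176, -0.104, 0, 0], [0, 0, 0, -0.176, -0.104, 0, 0], [0, 0, 0, -0.176, -0.104, 0, 0], [0, 0, 0, -0.176, -0.104, 0, 0], [0, 0, 0, -0.176, -0.104, 0, 0], [0, 0, 0, 0, 0, 0, 0]]]'

```text
time_s: 9.65
ee_pos: [460.7, 39.2, 145.0]
ee_rot: [-179.8, 0.1, 84.1]
force: [0.2, 1.9, -0.1]
gripper_width: 45.4
gripper_force: 0.0
```

```bash
cat >> h.py <<'E'
def nuts():
    out={}
    for n in("top","side"):
        im,d=optics.grab_frame(n); c=cloud(n,np.ones(d.shape,bool),d)
        g=c[(c[:,0]>390)&(c[:,0]<540)&(c[:,1]>-260)&(c[:,1]<240)&(c[:,2]>8)&(c[:,2]<60)]
        img=np.zeros((75,250),np.uint8); ij=((g[:,:2]-[390,-260])/2).astype(int); img[ij[:,0],ij[:,1]]=1
        k,l=cv2.connectedComponents(cv2.dilate(img,np.ones((3,3))))
        lab=l[ij[:,0],ij[:,1]]
        for i in range(1,k):
            s=g[lab==i]
            if len(s)>15: print(n,len(s),s.mean(0).round(1),"zmax",s[:,2].max().round(),"span",np.ptp(s[:,:2],axis=0).round())
E
python3 - <<'E'
from h import *
print(env.state()["ee_pos"]); nuts()
im,d=optics.grab_frame("side"); c=cloud("side",np.ones(d.shape,bool),d)
k=c[(c[:,0]>600)&(c[:,0]<670)&(c[:,1]>-20)&(c[:,1]<190)&(c[:,2]>68)&(c[:,2]<84)]; print("knob",len(k),k.mean(0),"expect",(639.5,147.8+4))
E
```

```text
[460.670801    39.1956697  144.97794198]
top 81 [ 469.1 -248.9    9.3] zmax 13.0 span [115.  23.]
top 48 [ 427.4 -191.2   20.6] zmax 30.0 span [20. 18.]
top 74 [470.4 190.8  29.7] zmax 54.0 span [20. 23.]
side 116 [421.  130.7  18.9] zmax 28.0 span [20. 19.]
side 66 [ 427.8 -186.6   18.7] zmax 28.0 span [20. 20.]
side 132 [431.  -26.6  29.2] zmax 53.0 span [22. 17.]
side 88 [464.1  43.3  19.3] zmax 30.0 span [18. 19.]
side 191 [470.  199.2  30.5] zmax 53.0 span [23. 21.]
knob 128 [639.10184519 152.943004    76.25546823] expect (639.5, 151.8)
```

send_rows --targets '[[[0, 0, 0, 0.018, 0, -0.15, 0], [0, 0, 0, 0, 0, -0.2, 0], [0, 0, 0, 0, 0, -0.2, 0], [0, 0, 0, 0, 0, -0.12, 0], [0, 0, 0, 0, 0, -0.03, 0], [0, 0, 0, 0, 0, 0, 0], [0, 0, 0, 0, 0, 0, 1], [0, 0, 0, 0, 0, 0, 1], [0, 0, 0, 0, 0, 0, 1], [0, 0, 0, 0, 0, 0, 1], [0, 0, 0, 0, 0, 0, 1], [0, 0, 0, 0, 0, 0, 1]]]' --grip_force 25

```text
time_s: 11.0
ee_pos: [469.6, 40.7, 6.0]
ee_rot: [179.9, -0.0, 84.1]
force: [-0.4, 0.3, 6.6]
gripper_width: 18.3
gripper_force: 25.0
```

send_rows --targets '[[[0, 0, 0, 0, 0, 0.2, 1], [0, 0, 0, 0, 0, 0.2, 1], [0, 0, 0, 0, 0, 0.1, 1], [0, 0, 0, 0.197, -0.015, 0, 1], [0, 0, 0, 0.197, -0.015, 0, 1], [0, 0, 0, 0.197, -0.015, 0, 1], [0, 0, 0, 0.197, -0.015, 0, 1], [0, 0, 0, 0, 0, 0, 1], [0, 0, 0, 0, 0, 0, 1]]]'

```text
time_s: 11.9
ee_pos: [626.6, 28.4, 104.3]
ee_rot: [-179.9, 0.0, 84.1]
force: [0.1, -0.3, -1.8]
gripper_width: 18.1
gripper_force: 25.0
```

send_rows --targets '[[[0, 0, 0, 0, 0, -0.2, 1], [0, 0, 0, 0, 0, -0.17, 1], [0, 0, 0, 0, 0, -0.07, 1], [0, 0, 0, 0, 0, 0, 1], [0, 0, 0, 0, 0, 0, 0.2], [0, 0, 0, 0, 0, 0, 0.2], [0, 0, 0, 0, 0, 0, 0.2], [0, 0, 0, 0, 0, 0.15, 0.2], [0, 0, 0, 0, 0, 0.25, 0.2], [0, 0, 0, 0, 0, 0.25, 0.2], [0, 0, 0, 0, 0, 0, 0]]]'

```text
time_s: 13.0
ee_pos: [631.8, 28.8, 156.5]
ee_rot: [179.0, -0.1, 84.1]
force: [0.5, 0.1, 1.0]
gripper_width: 41.7
gripper_force: 0.0
```

```bash
python3 - <<'E'
from h import *
print(env.state()["ee_pos"]); nuts()
E
```

```text
[631.8401519   28.78750649 156.51833283]
top 23 [ 415.7 -252.1    9.2] zmax 11.0 span [37. 12.]
top 48 [ 427.5 -191.4   20.9] zmax 28.0 span [20. 19.]
top 61 [ 481.2 -247.9    9.3] zmax 11.0 span [70. 23.]
top 74 [470.4 190.8  29.7] zmax 53.0 span [20. 23.]
side 115 [420.8 130.8  19.1] zmax 28.0 span [20. 18.]
side 69 [ 427.8 -186.8   18.3] zmax 27.0 span [21. 20.]
side 133 [431.1 -26.7  29.3] zmax 53.0 span [22. 19.]
side 191 [470.  199.2  30.5] zmax 54.0 span [24. 19.]
```

send_rows --targets '[[[0, 0, 0, -0.211, 0.098, 0, 0], [0, 0, 0, -0.211, 0.098, 0, 0], [0, 0, 0, -0.211, 0.098, 0, 0], [0, 0, 0, -0.211, 0.098, 0, 0], [0, 0, 0, -0.211, 0.098, 0, 0], [0, 0, 0, 0, 0, -0.2, 0], [0, 0, 0, 0, 0, -0.2, 0], [0, 0, 0, 0, 0, -0.1, 0], [0, 0, 0, 0, 0, 0, 0]]]'

```text
time_s: 14.0
ee_pos: [412.2, 125.7, 44.1]
ee_rot: [-179.5, 0.2, 84.2]
force: [-0.3, -0.8, 0.9]
gripper_width: 45.5
gripper_force: 0.0
```

send_rows --targets '[[[0, 0, 0, 0.042, 0.003, -0.06, 0], [0, 0, 0, 0, 0, -0.1, 0], [0, 0, 0, 0, 0, -0.035, 0], [0, 0, 0, 0, 0, 0, 0], [0, 0, 0, 0, 0, 0, 1], [0, 0, 0, 0, 0, 0, 1], [0, 0, 0, 0, 0, 0, 1], [0, 0, 0, 0, 0, 0, 1], [0, 0, 0, 0, 0, 0, 1], [0, 0, 0, 0, 0, 0, 1]]]'

```text
time_s: 15.0
ee_pos: [424.4, 127.3, 8.7]
ee_rot: [180.0, -0.0, 84.1]
force: [-1.0, 0.5, 5.5]
gripper_width: 19.1
gripper_force: 25.0
```

send_rows --targets '[[[0, 0, 0, 0, 0, 0.2, 1], [0, 0, 0, 0, 0, 0.2, 1], [0, 0, 0, 0, 0, 0.1, 1], [0, 0, 0, 0.197, -0.131, 0, 1], [0, 0, 0, 0.197, -0.131, 0, 1], [0, 0, 0, 0.197, -0.131, 0, 1], [0, 0, 0, 0.197, -0.131, 0, 1], [0, 0, 0, 0.197, -0.131, 0, 1], [0, 0, 0, 0, 0, 0, 1], [0, 0, 0, 0, 0, 0, 1]]]'

```text
time_s: 16.0
ee_pos: [621.1, -4.4, 107.1]
ee_rot: [-179.9, -0.0, 84.1]
force: [-0.9, 0.5, -0.9]
gripper_width: 19.0
gripper_force: 25.0
```

send_rows --targets '[[[0, 0, 0, 0.005, 0, -0.2, 1], [0, 0, 0, 0.005, 0, -0.17, 1], [0, 0, 0, 0, 0, -0.085, 1], [0, 0, 0, 0, 0, 0, 1], [0, 0, 0, 0, 0, 0, 0.2], [0, 0, 0, 0, 0, 0, 0.2], [0, 0, 0, 0, 0, 0, 0.2], [0, 0, 0, 0, 0, 0.15, 0.2], [0, 0, 0, 0, 0, 0.25, 0.2], [0, 0, 0, 0, 0, 0.25, 0.2], [0, 0, 0, 0, 0, 0, 0]]]'

```text
time_s: 17.1
ee_pos: [628.0, -3.9, 156.1]
ee_rot: [179.0, -0.1, 84.1]
force: [0.7, -0.8, -0.1]
gripper_width: 42.0
gripper_force: 0.0
```

```bash
python3 - <<'E'
from h import *
print(env.state()["ee_pos"]); nuts()
E
```

```text
[628.00679465  -3.86139663 156.08984111]
top 50 [ 427.6 -191.2   20.2] zmax 30.0 span [20. 20.]
top 61 [ 479.3 -249.     9.5] zmax 12.0 span [83. 24.]
top 73 [470.5 190.7  29.4] zmax 55.0 span [20. 23.]
side 67 [ 427.9 -186.9   18.7] zmax 27.0 span [21. 19.]
side 133 [431.1 -26.9  29.4] zmax 54.0 span [21. 17.]
side 189 [470.  199.1  30.6] zmax 54.0 span [23. 22.]
```

send_rows --targets '[[[0, 0, 0, -0.225, 0, 0, 0], [0, 0, 0, -0.225, 0, 0, 0], [0, 0, 0, -0.225, 0, 0, 0], [0, 0, 0, -0.07, -0.22, 0, 0], [0, 0, 0, -0.07, -0.22, 0, 0], [0, 0, 0, -0.07, -0.22, -0.05, 0], [0, 0, 0, -0.07, -0.22, -0.05, 0], [0, 0, 0, -0.02, -0.055, -0.2, 0], [0, 0, 0, 0, 0, -0.2, 0], [0, 0, 0, 0, 0, -0.05, 0], [0, 0, 0, 0, 0, 0, 0], [0, 0, 0, 0, 0, 0, 0]]]'

```text
time_s: 18.4
ee_pos: [429.0, -190.7, 37.9]
ee_rot: [179.9, 0.0, 84.2]
force: [0.1, -1.2, 0.7]
gripper_width: 45.3
gripper_force: 0.0
```

send_rows --targets '[[[0, 0, 0, -0.005, 0, -0.1, 0], [0, 0, 0, 0, 0, -0.07, 0], [0, 0, 0, 0, 0, 0, 0], [0, 0, 0, 0, 0, 0, 1], [0, 0, 0, 0, 0, 0, 1], [0, 0, 0, 0, 0, 0, 1], [0, 0, 0, 0, 0, 0, 1], [0, 0, 0, 0, 0, 0, 1], [0, 0, 0, 0, 0, 0, 1]]]'

```text
time_s: 19.3
ee_pos: [427.9, -191.1, 4.0]
ee_rot: [179.9, 0.0, 84.1]
force: [0.3, 1.1, 6.6]
gripper_width: 19.6
gripper_force: 25.0
```

send_rows --targets '[[[0, 0, 0, 0, 0, 0.2, 1], [0, 0, 0, 0, 0, 0.2, 1], [0, 0, 0, 0, 0, 0.12, 1], [0, 0, 0, 0.025, 0.195, 0, 1], [0, 0, 0, 0.025, 0.195, 0, 1], [0, 0, 0, 0.025, 0.195, 0, 1], [0, 0, 0, 0.1, 0.195, 0, 1], [0, 0, 0, 0.2, 0, 0, 1], [0, 0, 0, 0.2, 0, 0, 1], [0, 0, 0, 0.2, 0, 0, 1], [0, 0, 0, 0.185, 0, 0, 1], [0, 0, 0, 0, 0, 0, 1]]]'

```text
time_s: 20.5
ee_pos: [623.6, -34.8, 106.4]
ee_rot: [179.8, -0.0, 84.2]
force: [-0.7, 0.1, -0.4]
gripper_width: 19.8
gripper_force: 25.0
```

send_rows --targets '[[[0, 0, 0, -0.005, 0, -0.2, 1], [0, 0, 0, 0, 0, -0.17, 1], [0, 0, 0, 0, 0, -0.085, 1], [0, 0, 0, 0, 0, 0, 1], [0, 0, 0, 0, 0, 0, 0.2], [0, 0, 0, 0, 0, 0, 0.2], [0, 0, 0, 0, 0, 0, 0.2], [0, 0, 0, 0, 0, 0.15, 0.2], [0, 0, 0, 0, 0, 0.25, 0.2], [0, 0, 0, 0, 0, 0.25, 0.2], [0, 0, 0, -0.2, 0.1, 0, 0], [0, 0, 0, -0.2, 0.1, 0, 0]]]'

```text
time_s: 21.7
ee_pos: [539.4, 5.3, 149.2]
ee_rot: [179.6, -0.0, 84.1]
force: [-0.9, 0.2, -0.1]
gripper_width: 45.4
gripper_force: 0.0
```

send_rows --targets '[[[0, 0, 0, -0.2, 0.1, 0, 0], [0, 0, 0, -0.2, 0.1, 0, 0], [0, 0, 0, -0.2, 0.1, 0, 0], [0, 0, 0, -0.2, 0.1, 0, 0], [0, 0, 0, 0, 0, 0, 0]]]'

```text
time_s: 22.2
ee_pos: [373.0, 86.1, 146.6]
ee_rot: [-179.9, -0.0, 84.3]
force: [0.3, -0.2, -0.5]
gripper_width: 45.6
gripper_force: 0.0
```

```bash
python3 - <<'E'
from h import *
print(env.state()["ee_pos"]); nuts()
a,_=optics.grab_frame("top"); cv2.imwrite("pics/t3.png",cv2.resize(a[130:330,160:426],None,fx=3,fy=3,interpolation=cv2.INTER_CUBIC)[...,::-1])
E
```

```text
[373.01922941  86.11879947 146.64729277]
top 33 [ 418.8 -251.4    9.3] zmax 12.0 span [53. 12.]
top 71 [431.2 -32.4  30.2] zmax 54.0 span [22. 20.]
top 49 [ 492.7 -247.4    9.6] zmax 12.0 span [53. 23.]
top 74 [470.5 190.8  29.9] zmax 55.0 span [20. 23.]
side 119 [431.5 -26.4  27.6] zmax 52.0 span [22. 16.]
side 190 [470.  199.1  30.6] zmax 53.0 span [24. 21.]
```

View pics/t3.png

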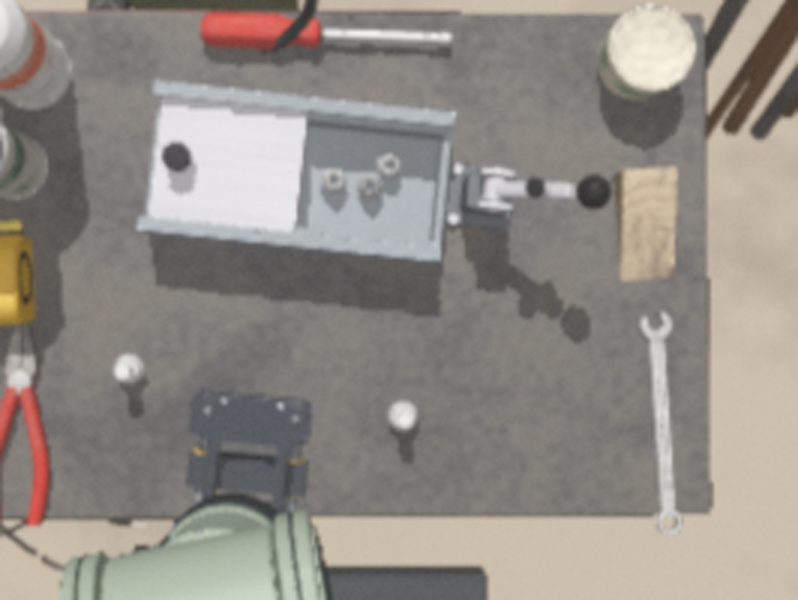

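All three nuts lie in the compartment, at (334,180), (370,185) and (390,163). The cover is open with the knob at (177,156), and the clamp is back. Both bolts still stand where they were. I'll shut the cover now.

send_rows --targets '[[[0, 0, 0, 0.22, 0.05, 0, 0], [0, 0, 0, 0.22, 0.05, 0, 0], [0, 0, 0, 0.22, 0.05, 0, 0], [0, 0, 0, 0.22, 0.05, 0, 0], [0, 0, 0, 0.22, 0.05, 0, 0], [0, 0, 0, 0.22, 0.05, 0, 0], [0, 0, 0, 0, 0, 0, 0], [0, 0, 0, 0, 0, 0, 0], [0, 0, 0, 0, 0, 0, 0]]]'

```text
time_s: 23.25
ee_pos: [641.8, 144.4, 145.8]
ee_rot: [-179.9, 0.0, 84.1]
force: [-0.3, 0.3, 1.2]
gripper_width: 45.7
gripper_force: 0.0
```

send_rows --targets '[[[0, 0, 0, -0.01, 0.01, -0.2, 0], [0, 0, 0, 0, 0, -0.15, 0], [0, 0, 0, 0, 0, -0.085, 0], [0, 0, 0, 0, 0, 0, 0], [0, 0, 0, 0, 0, 0, 1], [0, 0, 0, 0, 0, 0, 1], [0, 0, 0, 0, 0, 0, 1], [0, 0, 0, 0, 0, 0, 1], [0, 0, 0, 0, 0, 0, 1], [0, 0, 0, 0, 0, 0, 1]]]' --grip_force 15

```text
time_s: 24.25
ee_pos: [640.6, 147.3, 60.9]
ee_rot: [179.9, -0.0, 84.1]
force: [-2.0, -0.2, 6.1]
gripper_width: 23.0
gripper_force: 15.0
```

send_rows --targets '[[[0, 0, 0, -0.004, -0.037, 0, 1], [0, 0, 0, -0.008, -0.074, 0, 1], [0, 0, 0, -0.008, -0.074, 0, 1], [0, 0, 0, -0.008, -0.074, 0, 1], [0, 0, 0, -0.008, -0.074, 0, 1], [0, 0, 0, -0.008, -0.074, 0, 1], [0, 0, 0, -0.008, -0.074, 0, 1], [0, 0, 0, -0.008, -0.074, 0, 1], [0, 0, 0, -0.004, -0.037, 0, 1], [0, 0, 0, 0, 0, 0, 1], [0, 0, 0, 0, 0, 0, 1]]]'

```text
time_s: 25.35
ee_pos: [628.3, 31.6, 60.8]
ee_rot: [179.9, -0.3, 84.0]
force: [-0.7, 8.3, 4.7]
gripper_width: 23.2
gripper_force: 15.0
```

send_rows --targets '[[[0, 0, 0, 0, 0, 0, 0], [0, 0, 0, 0, 0, 0, 0], [0, 0, 0, 0, 0, 0, 0], [0, 0, 0, 0, 0, 0.2, 0], [0, 0, 0, 0, 0, 0.25, 0], [0, 0, 0, 0, 0, 0.25, 0], [0, 0, 0, -0.021, -0.2, 0, 0], [0, 0, 0, -0.021, -0.2, 0, 0], [0, 0, 0, -0.021, -0.2, 0, 0], [0, 0, 0, -0.021, -0.2, 0, 0], [0, 0, 0, -0.021, -0.18, 0, 0], [0, 0, 0, 0, 0, 0, 0]]]'

```text
time_s: 26.55
ee_pos: [605.5, -171.9, 198.8]
ee_rot: [-180.0, 0.1, 83.9]
force: [-0.1, 1.0, 0.4]
gripper_width: 45.6
gripper_force: 0.0
```

```bash
python3 - <<'E'
from h import *
s=env.state(); print(s["ee_pos"],s["gripper_width"])
im,d=optics.grab_frame("side"); cv2.imwrite("pics/s4.png",cv2.resize(im[100:330,150:400],None,fx=2.5,fy=2.5)[...,::-1])
c=cloud("side",np.ones(d.shape,bool),d)
k=c[(c[:,0]>600)&(c[:,0]<670)&(c[:,1]>-20)&(c[:,1]<190)&(c[:,2]>70)&(c[:,2]<84)]; print("knob",len(k),k.mean(0),"shut was 627,38.4")
for r in optics.place_of("side","clamp_ball"): print(r,at_d("side",r["at"],d))
E
```

```text
[ 605.54165477 -171.86449631  198.82752667] 45.5910601785474
knob 90 [626.82685852  37.56696576  76.90964608] shut was 627,38.4
{'at': [294.7, 140.9], 'conf': 0.78} [ 600.42264748 -157.39559567  139.80023695]
{'at': [297.5, 310.1], 'conf': 0.75} [470.6156189  204.88610449   8.67474597]
```

View pics/s4.png

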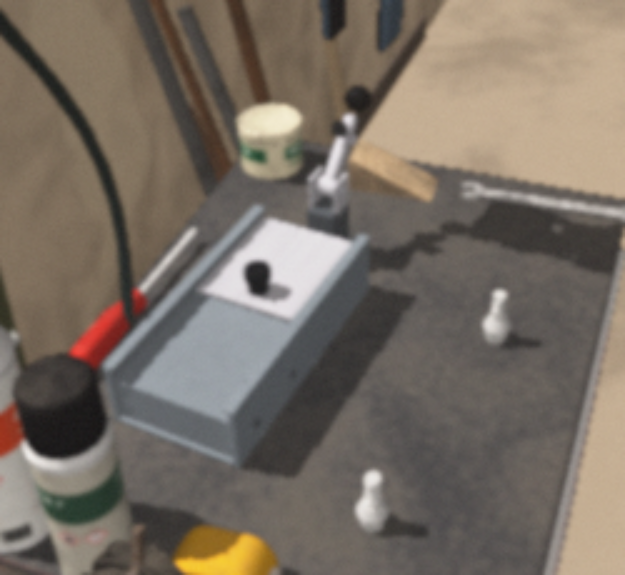

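The cover is shut, with the knob back at (257,277), and the clamp is still back, with the ball at (357,98). Next I grip the ball.

send_rows --targets '[[[0, 0, 0, 0.005, 0.012, -0.15, 0], [0, 0, 0, 0, 0, -0.15, 0], [0, 0, 0, 0, 0, -0.07, 0], [0, 0, 0, 0, 0, 0, 0], [0, 0, 0, 0, 0, 0, 1], [0, 0, 0, 0, 0, 0, 1], [0, 0, 0, 0, 0, 0, 1], [0, 0, 0, 0, 0, 0, 1], [0, 0, 0, 0, 0, 0, 1], [0, 0, 0, 0, 0, 0, 1]]]' --grip_force 12

```text
time_s: 27.65
ee_pos: [607.5, -164.6, 126.5]
ee_rot: [179.9, -0.0, 84.1]
force: [-2.8, 2.2, 5.7]
gripper_width: 24.9
gripper_force: 12.0
```

```bash
python3 - <<'E'
import numpy as np
e=np.array([.1064,.9943]);a=np.linspace(2.4,0.0,13)
y=-160+90*np.cos(a);z=78+90*np.sin(a)
for dy,dz in zip(np.diff(y),np.diff(z)): print("%.3f, %.3f, %.3f"%(e[0]*dy/200,e[1]*dy/200,dz/200))
E
```

```text
0.007, 0.067, 0.060
0.008, 0.077, 0.045
0.009, 0.085, 0.029
0.009, 0.089, 0.012
0.010, 0.089, -0.006
0.009, 0.086, -0.024
0.009, 0.080, -0.041
0.007, 0.070, -0.056
0.006, 0.058, -0.069
0.005, 0.043, -0.079
0.003, 0.026, -0.086
0.001, 0.009, -0.089
```

send_rows --targets '[[[0, 0, 0, 0.007, 0.067, 0.06, 1], [0, 0, 0, 0.008, 0.077, 0.045, 1], [0, 0, 0, 0.009, 0.085, 0.029, 1], [0, 0, 0, 0.009, 0.089, 0.012, 1], [0, 0, 0, 0.01, 0.089, -0.006, 1], [0, 0, 0, 0.009, 0.086, -0.024, 1], [0, 0, 0, 0.009, 0.08, -0.041, 1], [0, 0, 0, 0.007, 0.07, -0.056, 1], [0, 0, 0, 0.006, 0.058, -0.069, 1], [0, 0, 0, 0.005, 0.043, -0.079, 1], [0, 0, 0, 0.003, 0.026, -0.086, 1], [0, 0, 0, 0.001, 0.009, -0.089, 1]]]'

```text
time_s: 28.85
ee_pos: [624.0, -8.4, 62.2]
ee_rot: [-180.0, 0.0, 84.2]
force: [-2.2, -0.5, 18.6]
gripper_width: 24.9
gripper_force: 12.0
```

send_rows --targets '[[[0, 0, 0, 0, 0, -0.01, 1], [0, 0, 0, 0, 0, 0, 1], [0, 0, 0, 0, 0, 0, 1], [0, 0, 0, 0, 0, 0, 1]]]'

```text
time_s: 29.25
ee_pos: [624.0, -8.4, 61.8]
ee_rot: [-180.0, -0.1, 84.1]
force: [1.0, 4.0, -0.6]
gripper_width: 24.6
gripper_force: 12.0
```

Down. Release, lift clear and check.

send_rows --targets '[[[0, 0, 0, 0, 0, 0, 0], [0, 0, 0, 0, 0, 0, 0], [0, 0, 0, 0, 0, 0, 0], [0, 0, 0, 0, 0, 0.1, 0], [0, 0, 0, 0, 0, 0.25, 0], [0, 0, 0, 0, 0, 0.25, 0], [0, 0, 0, -0.2, 0.1, 0, 0], [0, 0, 0, -0.2, 0.1, 0, 0], [0, 0, 0, -0.2, 0.1, 0, 0], [0, 0, 0, -0.2, 0.1, 0, 0], [0, 0, 0, -0.2, 0.1, 0, 0], [0, 0, 0, 0, 0, 0, 0]]]'

```text
time_s: 30.45
ee_pos: [418.7, 91.7, 182.4]
ee_rot: [-179.8, 0.0, 84.3]
force: [1.0, -0.4, -0.1]
gripper_width: 45.7
gripper_force: 0.0
```

```bash
python3 - <<'E'
from h import *
print(env.state()["ee_pos"]); nuts()
for n in("top","side"):
    im,d=optics.grab_frame(n); c=cloud(n,np.ones(d.shape,bool),d)
    if n=="side": cv2.imwrite("pics/s5.png",cv2.resize(im[100:330,150:400],None,fx=2.5,fy=2.5)[...,::-1])
    q=c[(c[:,0]>590)&(c[:,0]<660)&(c[:,1]>-140)&(c[:,1]<60)&(c[:,2]>70)&(c[:,2]<110)]
    for lo,hi in((10,60),(-45,8),(-140,-45)):
        s=q[(q[:,1]>lo)&(q[:,1]<hi)]; print(n,lo,len(s),s.mean(0).round(1),s.max(0).round(1))
E
```

```text
[418.74587847  91.67298696 182.38466212]
top 25 [ 407.7 -251.2    9.3] zmax 11.0 span [40. 11.]
top 70 [431.2 -32.5  30.6] zmax 55.0 span [22. 20.]
top 74 [470.5 190.8  30.1] zmax 54.0 span [20. 22.]
top 47 [ 490.  -248.8    9.5] zmax 13.0 span [53. 23.]
side 132 [431.1 -26.7  29.7] zmax 53.0 span [22. 18.]
side 191 [470.1 199.1  30.2] zmax 53.0 span [24. 22.]
top 10 79 [626.9  32.3  78.1] [637.7  42.9  82.9]
top -45 128 [621.  -19.9  86.2] [634.8  -1.8  93.6]
top -140 236 [613.9 -85.8  86.1] [629.8 -45.8  95.7]
side 10 88 [627.2  37.4  76.9] [639.   46.1  80.5]
side -45 154 [620.3 -15.2  84. ] [634.1   3.2  92.7]
side -140 214 [612.7 -83.6  83.7] [629.5 -45.   92.2]
```

View pics/s5.png

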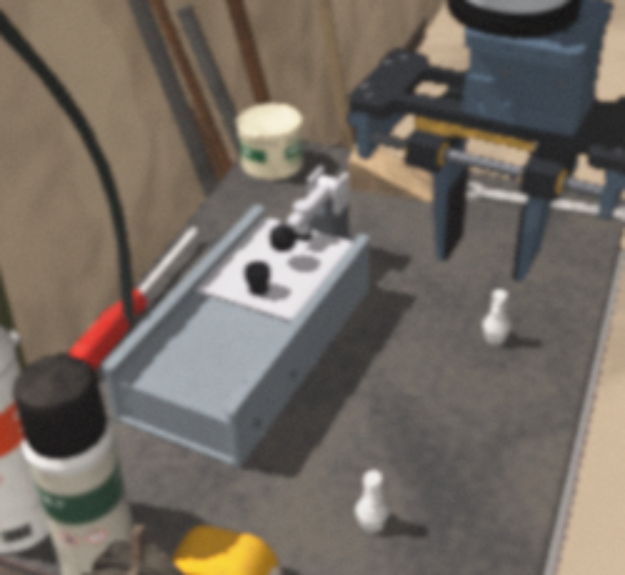

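The cover is shut and the ball is down at (283,237), with heights and positions as at the start. The bolts haven't moved and the gripper is clear, so I'm handing in.

```bash
python3 -c "
from workcell import env
print(env.job_done())"
```

```text
the job is handed in; nothing more can be done
None
```

I put the three wheel nuts present in the nut box, shut the cover and swung the clamp back down onto it, then handed the job in at about 31 s; the hand-in returned no verdict.

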